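# Slide the test probe into the levitator driver's test socket

### The job

Check the amber-yellow levitator driver unit: take the red-handled test probe out of its stand and touch its tip down on the round end of the brass strip on top of that unit. Keep the tip down and slide it along the strip until it drops into the test socket at the other end, then let go so that the probe stands upright with its black collar flush on the unit. Leave the blue-handled probe where it stands.

Things in the scene. Friction and masses are not known exactly. Their poses are not given: they have to be found in the camera images.
- probe_red: Probe to use, 105 mm long, upright, tip down. Origin: tip end; z up its axis. Steel cone 6 to 18 mm diameter over the first 16 mm, 18 mm shaft to 36 mm, black collar 42 mm diameter from 36 to 42 mm, red handle with black bands, 26 mm diameter, from 42 to 105 mm. 0.08-0.17 kg. It hangs by its collar in a 24 mm hole of a fixed grey stand, 60 x 140 mm, 45 mm high.
- probe_blue: Bystander: the same probe with a blue handle, same origin, in the stand's other hole 90 mm from the red one. Stays there.
- driver_yellow: Amber-yellow driver unit, fixed box 100 (x) x 170 (y) mm, flat top 60 mm up, black fins on its +x side. Origin: centre of its underside; z up. Brass strip level with the top, along y: round end (32 mm) centred at x 0, y -45 mm; socket at x 0, y +45 mm. An off-white unit of the same shape is a bystander.
- socket (a point): Centre of the mouth of the amber-yellow unit's test socket, level with its top; axes as the unit's. Round hole 26 mm in diameter, 45 mm deep, rim chamfered 4 mm. The shaft enters with 4 mm to spare all round until the collar rests on the top.
Mind the look-alikes: they are no part of the job. What is shaped like the probe_red but purple or turquoise is not meant.

How it is judged:
By the outcome, as a careful person would: the job done as asked, in the order asked, and still so for the second after the job is handed in, with the robot touching nothing.
It also fails if it takes over 42 s, if anything falls off the work surface, if the arm or the gripper's body presses on something with over 40 N, if the wrist force passes 120 N, or if a joint passes its speed limit or range.

### The arm

A 6-joint arm with a two-finger parallel gripper is mounted at the origin on the work surface. World frame = base frame: x ahead of the robot, y to its left, z up, the work surface at z = 0. Lengths are in m, angles in degrees, forces in N, time in s.
With the tool pointing down it reaches from about 0.3 to 0.75 m from the base axis. Payload 8.5 kg.
Tool frame: the origin (TCP) lies at the very end of the fingers, on their centre line; the grasp point (between the pads) lies 19 mm behind it; y points along the fingers, z is the direction in which the jaws open and shut, and the axes are right-handed (so a half turn about y gives the same grasp; the last joint's range is limited). The gripper opens to 85 mm and grips with 20 to 120 N. Pads are 22 mm wide; open, the fingers measure 114 mm over their backs; the gripper's body (76 mm by 85 mm) begins 54 mm behind the grasp point. The pads swing forward as they close: fully open they stand 13 mm farther back than shut.
Start: joints at [-82.638, 21.807, 74.336, -0, 83.858, -12.336], TCP at [0.185, -0.518, 0.231] pointing down, gripper open.
Joint ranges: [-178.18, 178.18], [-50.72, 133.34], [12.68, 142.11], [-81.47, 261.47], [9.98, 163.14], [-165.26, 165.26]. Speed limits (degrees/s): [136.94, 136.94, 180, 180, 180, 180].

### API

Orientations are given as a 3x3 rotation matrix whose columns are the frame's x, y, z axes.
In Python, from rig import env gives the robot as it stands. The module is installed in compiled form; this text tells all that it offers.
- The arm moves only by the tool servo_tool, never from a script. Its argument "rows" is one flat list of numbers, 7 for each row, row after row: the opening, from 0 (shut) to 1 (fully open), then the shift along the world's x, y, z in m, then the turn, a rotation vector about the world's x, y, z in degrees. A call has 1 to 10 rows; each row shifts and turns the commanded pose from where the row before left it; what a row does not reach is not made up. A row lasts 1/12 s, in which the tool goes at most 41.7 mm and 7.16 degrees, less where a joint would pass 70% of its speed; a pose out of reach is approached as far as the arm can. A call with a gripper value outside its range is refused whole. The fingers move at their own pace and stop on an object; "force" is the grip in N (left out, the last holds). Time passes only in rows, so rows that do not move let the fingers close. It gives the time, the measured TCP pose, the force and the opening at its end, in the units of the state.
- env.observe(): the state, without advancing time (a new reading comes with each control period).
- env.get_image(name): name is "side" or "top"; returns the picture (420x560x3 uint8, red, green, blue); there is no depth.
- env.camera_model(name): a dict with "camera_matrix" (3x3 intrinsics, pixels), "R" (3x3) and "t" (3): a world point X has camera coordinates R X + t. Camera axes: x right, y down, z forward; pixel columns grow to the right and rows downward; lengths in m; the calibration is good to about 2 mm. A picture is of the moment at which its call begins. camera_model takes no time and is no camera call.
- env.close_job(): hands the job in, once; it reports no verdict.
The state is a dict: "time_s": time; "q": joint angles; "qvel": joint speeds; "joint_efforts": joint torques, N m; "position": TCP position; "tool_rot": TCP orientation; "ft_force": force on the tool from outside, world axes, zero at the start; "wrist_torque": the same for the moment, N m; "grip_width": finger opening in m.
Only numpy, scipy, OpenCV 4.12 (cv2) and the standard library are available. Lean on these libraries where they do the work, as an engineer would, in place of code of your own. Each camera call takes 0.05 s, during which the arm holds its last target.

## Working session

There is one attempt and no reset: what is moved stays moved. The work goes in short steps, Python scripts to look and compute and a tool call to move; the robot and the scene stay as the last step left them, time stands still between calls to the robot, and variables do not carry over. Pictures are saved under pics/ and viewed, and the job is handed in when it is done.

Besides the shell and the picture viewer there is one more tool, called after ">>>" as name(argument=value, ...) on one line, values as JSON. servo_tool: Moves the arm, as the interface text tells. Its arguments: {"type":"object","properties":{"rows":{"type":"array","items":{"type":"number"}},"force":{"type":"number"}},"required":["rows"]}

```bash
mkdir -p pics; python3 - <<'E'
from rig import env
import cv2
for n in("side","top"):
    im=env.get_image(n); cv2.imwrite(f"pics/{n}0.png",im[:,:,::-1])
    c=env.camera_model(n); print(n,c)
o=env.observe(); print(o)
E
```

```text
side {'camera_matrix': array([[479.76012018,   0.        , 280.26970451],
       [  0.        , 479.76012018, 203.93376833],
       [  0.        ,   0.        ,   1.        ]]), 'R': array([[-0.85114466, -0.52465685, -0.01696952],
       [-0.334003  ,  0.56622193, -0.75354809],
       [ 0.40496268, -0.63571056, -0.65717373]]), 't': array([0.43621036, 0.22938849, 0.77041461])}
top {'camera_matrix': array([[467.98995801,   0.        , 282.86454846],
       [  0.        , 467.98995801, 209.55906866],
       [  0.        ,   0.        ,   1.        ]]), 'R': array([[-0.00786075, -0.99995389, -0.005516  ],
       [-0.98137033,  0.00877337, -0.19192526],
       [ 0.1919648 ,  0.00390456, -0.98139404]]), 't': array([0.03741926, 0.52794816, 0.75641792])}
{'time_s': 0.1, 'q': array([-8.26378722e+01,  2.18373900e+01,  7.43805117e+01, -8.42982482e-05,
        8.38591345e+01, -1.23356966e+01]), 'qvel': array([-0.02714799, -0.01470872, -0.16889854,  0.01175406,  0.07134732,
       -0.09009488]), 'joint_efforts': array([ 3.17054350e-03, -4.49220371e+01, -2.31657261e+01, -1.64987205e-04,
        3.64528489e-03, -1.38667130e-05]), 'position': array([ 0.18534491, -0.51753764,  0.23077049]), 'tool_rot': array([[-9.41483316e-01, -1.73739491e-04,  3.37059544e-01],
       [-3.37059468e-01,  1.33326246e-03, -9.41482415e-01],
       [-2.85816162e-04, -9.99999096e-01, -1.31380490e-03]]), 'ft_force': array([-0.0469047 ,  0.14378792,  1.01176308]), 'wrist_torque': array([ 0.00566487, -0.01639705,  0.0495929 ]), 'grip_width': 0.0856707233957818}
```

```bash
ls pics
```

```text
side0.png
top0.png
```

View pics/side0.png

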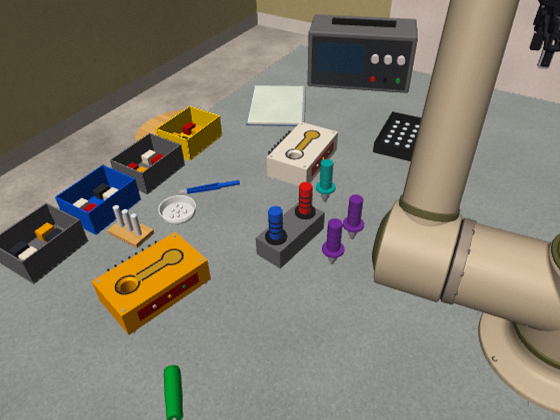

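View pics/top0.png

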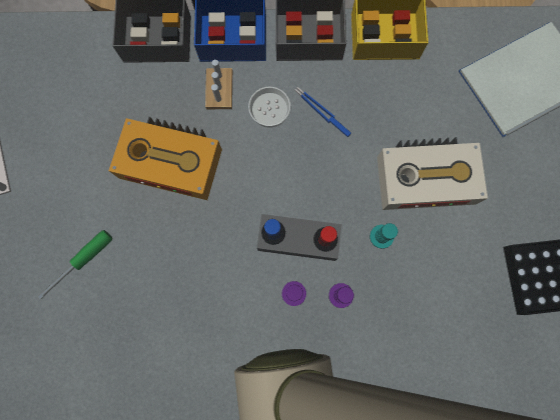

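The top view shows the amber unit around (165,157), with the socket at (138,149) and the round end at (188,160). The red probe is at (328,235) in the stand and the blue one at (272,231). Next I'll measure these.

```bash
cat > h.py <<'E'
import numpy as np,cv2
from rig import env
def ray(n,uv):
    c=env.camera_model(n);R=np.array(c["R"]);t=np.array(c["t"])
    d=R.T@np.linalg.inv(c["camera_matrix"])@np.array([uv[0],uv[1],1.]);return -R.T@t,d
def plane(n,uv,z):
    o,d=ray(n,uv);return o+d*(z-o[2])/d[2]
def proj(n,X):
    c=env.camera_model(n);p=c["camera_matrix"]@(np.array(c["R"])@np.array(X)+np.array(c["t"]));return p[:2]/p[2]
def tri(a,b):
    (o1,d1),(o2,d2)=ray("top",a),ray("side",b)
    s=np.linalg.lstsq(np.c_[d1,-d2],o2-o1,rcond=None)[0]
    p,q=o1+d1*s[0],o2+d2*s[1];return (p+q)/2,np.linalg.norm(p-q)
E
python3 - <<'E'
from h import *
t=cv2.imread("pics/top0.png");s=cv2.imread("pics/side0.png")
a=cv2.resize(t[110:200,100:230],None,fx=4,fy=4,interpolation=cv2.INTER_CUBIC)
b=cv2.resize(t[205:275,250:350],None,fx=4,fy=4,interpolation=cv2.INTER_CUBIC)
c=cv2.resize(s[230:330,90:215],None,fx=3,fy=3,interpolation=cv2.INTER_CUBIC)
d=cv2.resize(s[170:270,250:350],None,fx=3,fy=3,interpolation=cv2.INTER_CUBIC)
o=np.zeros((600,800,3),np.uint8)
for im,(y,x) in((cv2.resize(a,(400,277)),(0,0)),(cv2.resize(b,(400,280)),(0,400)),(c,(300,0)),(d,(300,400))):
    o[y:y+im.shape[0],x:x+im.shape[1]]=im[:600-y,:800-x]
cv2.imwrite("pics/zoom.png",o)
def comps(m,l):
    n,_,st,ce=cv2.connectedComponentsWithStats(m.astype(np.uint8))
    for i in range(1,n):
        if st[i,4]>30: print(l,st[i],ce[i].round(1))
for l,im in(("top",t),("side",s)):
    h=cv2.cvtColor(im,cv2.COLOR_BGR2HSV);H,S,V=h[...,0],h[...,1],h[...,2]
    comps(((H<5)|(H>175))&(S>180)&(V>100),l+" red")
    comps((H>12)&(H<22)&(S>215)&(V>150),l+" amber")
    comps((H>14)&(H<28)&(S>100)&(S<215)&(V>100),l+" brass")
E
```

```text
top red [394  11  16   9 127] [401.3  14.8]
top red [286  12  15   9 114] [293.4  15.9]
top red [209  27  15   9  90] [216.   31.1]
top red [318  26  14   9 108] [324.4  29.5]
top red [321 227  15  15 175] [328.2 233.8]
top brass [ 87   0  28  10 177] [103.7   3.3]
top brass [ 351    0   77   58 1819] [390.   25.8]
top brass [429   0 105   7 625] [480.4   2.6]
top brass [162  13  16   9 144] [169.5  17. ]
top brass [286  25  16  10 148] [293.5  29.9]
top brass [317  39  17   4  62] [325.3  40.6]
top brass [208  41  16   3  47] [215.7  42. ]
top brass [206  69  26  38 528] [219.8  88.7]
top brass [ 109  118  110   76 4847] [164.5 155.9]
top brass [419 163  51  17 507] [447.8 171.8]
side red [183 122  12  13  70] [187.1 127.5]
side red [151 154  13  10  59] [156.2 157.9]
side red [128 162  10   7  38] [132.5 165. ]
side red [299 182  13  21 204] [304.6 191.2]
side red [299 202  11  13  84] [303.4 208.1]
side red [ 83 204  13   7  52] [ 89.  206.9]
side amber [191 125  12  10  57] [196.3 128.6]
side amber [ 35 223  18  17 134] [ 42.7 229.9]
side amber [  92  233  115   98 3706] [144.7 275.9]
side brass [136 105  69  37 483] [156.5 123. ]
side brass [296 131  23  20 176] [307.1 139.1]
side brass [108 220  45  28 516] [129.1 233.4]
side brass [134 249  48  32 292] [160.3 263.8]
```

View pics/zoom.png

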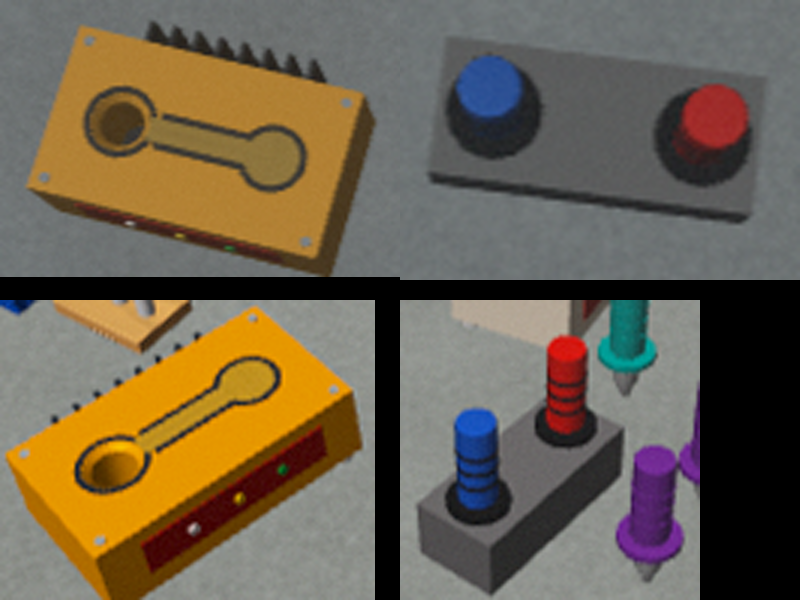

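```bash
python3 - <<'E'
from h import *
k=130/400
T=lambda x,y:(100+x*k-.3,110+y*k-.3)
S=lambda x,y:(90+x/3-.3,230+(y-300)/3-.3)
P=lambda x,y:(250+(x-400)/4-.3,205+y/4-.3)
Q=lambda x,y:(250+(x-400)/3-.3,170+(y-300)/3-.3)
for l,n,uv,z in [("sock","top",T(120.5,121),.06),("end","top",T(273,157.5),.06),("sock","side",S(113,464.5),.06),("end","side",S(249,380),.06),
 ("redtop","top",P(716,113),.114),("redcol","top",P(702,137.5),.051),("bluetop","top",P(490,85),.114),("bluecol","top",P(493,110),.051),
 ("redtop","side",Q(567,347),.114),("redcol","side",Q(566,425),.051),("bluetop","side",Q(476,419),.114),("bluecol","side",Q(478,500),.051)]:
    print(l,n,plane(n,uv,z).round(4))
for a,b in zip([(89,40),(346,102),(44,178),(305,242)],[(100,540),(19,454),(333,390),(252,318)]):print(plane("top",T(*a),.06)[:2].round(4),plane("side",S(*b),.06)[:2].round(4))
E
```

```text
sock top [0.637  0.2847 0.06  ]
end top [0.6145 0.197  0.06  ]
sock side [0.6351 0.2882 0.06  ]
end side [0.6122 0.2002 0.06  ]
redtop top [ 0.4778 -0.0391  0.114 ]
redcol top [ 0.4764 -0.0388  0.051 ]
bluetop top [0.4898 0.0498 0.114 ]
bluecol top [0.489  0.0503 0.051 ]
redtop side [ 0.4758 -0.035   0.114 ]
redcol side [ 0.4736 -0.0319  0.051 ]
bluetop side [0.489  0.0523 0.114 ]
bluecol side [0.4865 0.0569 0.051 ]
[0.686  0.3054] [0.6035 0.329 ]
[0.6471 0.1563] [0.6865 0.3101]
[0.6037 0.3263] [0.5643 0.181 ]
[0.5651 0.1775] [0.6454 0.1596]
```

Across both views: socket ≈ (0.636, 0.2865), round end ≈ (0.613, 0.199), red probe ≈ (0.476, −0.037). I'll approach with the jaws turned to lie along the strip.

>>> servo_tool(rows=[1,0.0145,0.024,0,0,0,-3.4,1,0.0145,0.024,0,0,0,-3.4,1,0.0145,0.024,0,0,0,-3.4,1,0.0145,0.024,0,0,0,-3.4,1,0.0145,0.024,0,0,0,-3.4,1,0.0145,0.024,0,0,0,-3.4,1,0.0145,0.024,0,0,0,-3.4,1,0.0145,0.024,0,0,0,-3.4,1,0.0145,0.024,0,0,0,-3.4,1,0.0145,0.024,0,0,0,-3.4], force=40)

```text
time_s: 0.93
position: [0.3308, -0.2764, 0.2311]
tool_rot: [[-0.968, -0.0, -0.25], [0.25, 0.0, -0.968], [0.0, -1.0, -0.0]]
ft_force: [0.8, -1.6, -0.1]
grip_width: 0.086
```

>>> servo_tool(rows=[1,0.0145,0.024,-0.005,0,0,0,1,0.0145,0.024,-0.005,0,0,0,1,0.0145,0.024,-0.005,0,0,0,1,0.0145,0.024,-0.005,0,0,0,1,0.0145,0.024,-0.005,0,0,0,1,0.0145,0.024,-0.005,0,0,0,1,0.0145,0.024,-0.005,0,0,0,1,0.0145,0.024,-0.005,0,0,0,1,0.0145,0.024,-0.005,0,0,0,1,0.0145,0.024,-0.005,0,0,0])

```text
time_s: 1.77
position: [0.4757, -0.0364, 0.1809]
tool_rot: [[-0.969, -0.001, -0.247], [0.247, 0.0, -0.969], [0.001, -1.0, -0.0]]
ft_force: [0.7, -0.3, 0.3]
grip_width: 0.0851
```

>>> servo_tool(rows=[1,0,0,0,0,0,0,1,0,0,0,0,0,0])

```text
time_s: 1.93
position: [0.4754, -0.0369, 0.1808]
tool_rot: [[-0.97, -0.001, -0.245], [0.245, 0.0, -0.97], [0.001, -1.0, 0.0]]
ft_force: [-0.2, 0.1, 0.0]
grip_width: 0.0855
```

```bash
python3 - <<'E'
from h import *
for n in("side","top"):
    cv2.imwrite(f"pics/{n}1.png",env.get_image(n)[:,:,::-1])
o=env.observe();print(o["time_s"],o["position"],o["tool_rot"].round(3),o["q"].round(1),o["ft_force"])
a=cv2.imread("pics/side1.png");b=cv2.imread("pics/top1.png")
cv2.imwrite("pics/z1.png",np.hstack([cv2.resize(a[100:300,200:400],(400,400)),cv2.resize(b[150:350,250:450],(400,400))]))
E
```

```text
2.0333 [ 0.47508918 -0.03823212  0.18128672] [[-0.969 -0.    -0.247]
 [ 0.247 -0.    -0.969]
 [ 0.    -1.     0.   ]] [-18.9  17.2  90.4  -0.   72.4  85.4] [-0.90177498  0.50368155 -0.34563952]
```

View pics/z1.png

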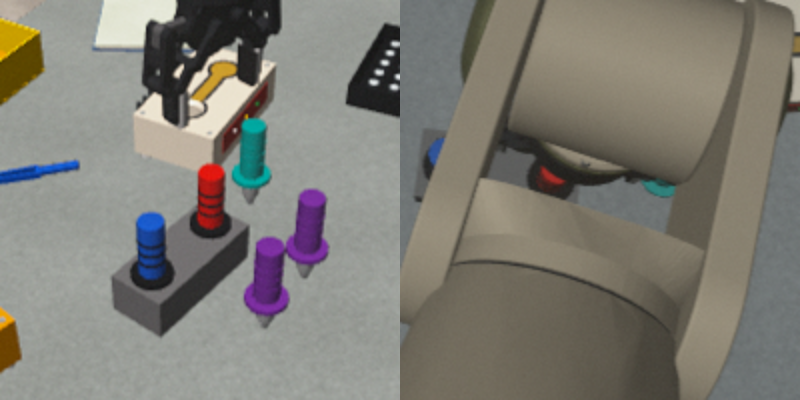

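The fingers straddle the red probe, with one on each side along the strip direction. I'll descend and grip.

>>> servo_tool(rows=[1,0,0,-0.03,0,0,0,1,0,0,-0.03,0,0,0,1,0,0,-0.025,0,0,0,1,0,0,-0.015,0,0,0,1,0,0,-0.011,0,0,0,1,0,0,0,0,0,0])

```text
time_s: 2.53
position: [0.4741, -0.0386, 0.0687]
tool_rot: [[-0.969, -0.004, -0.249], [0.249, 0.001, -0.969], [0.004, -1.0, -0.0]]
ft_force: [-1.1, -0.3, -0.6]
grip_width: 0.0857
```

```bash
python3 - <<'E'
from h import *
a=env.get_image("side")[:,:,::-1]
o=env.observe();print(o["time_s"],o["position"],o["ft_force"])
cv2.imwrite("pics/z2.png",cv2.resize(a[120:280,220:400],(720,600)[:1]+(600,)))
E
```

```text
2.5833 [ 0.47476633 -0.0386395   0.06996528] [ 0.77704057 -0.06779886 -0.4001377 ]
```

View pics/z2.png

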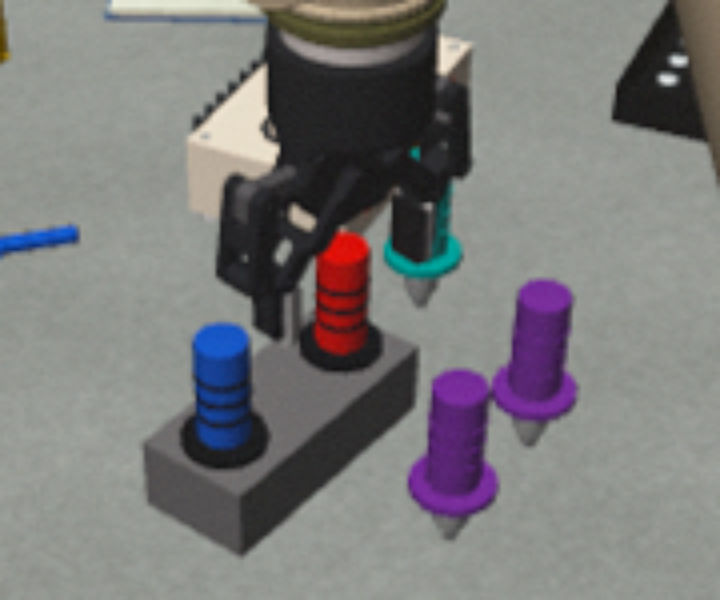

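The side view shows the fingers straddling the red handle, with the pad midpoint around (350,298) in the zoom and the handle at (342,300). The blue and turquoise probes are clear. Closing the grip.

>>> servo_tool(rows=[0,0,0,0,0,0,0,0,0,0,0,0,0,0,0,0,0,0,0,0,0,0,0,0,0,0,0,0,0,0,0,0,0,0,0,0,0,0,0,0,0,0,0,0,0,0,0,0,0], force=60)

```text
time_s: 3.17
position: [0.4756, -0.0379, 0.0709]
tool_rot: [[-0.969, 0.001, -0.247], [0.247, -0.0, -0.969], [-0.001, -1.0, 0.0]]
ft_force: [-1.9, -1.0, 5.0]
grip_width: 0.0249
```

```bash
python3 - <<'E'
from h import *
a=env.get_image("side")[:,:,::-1]
o=env.observe();print(o["time_s"],o["position"],o["ft_force"],o["wrist_torque"],o["grip_width"])
cv2.imwrite("pics/z3.png",cv2.resize(a[120:280,220:400],(720,600)))
E
```

```text
3.2167 [ 0.47554643 -0.03790101  0.07090232] [-2.55077475 -0.92312312  6.33876202] [-0.07643056  0.22622376 -0.01153576] 0.024638530898578995
```

View pics/z3.png

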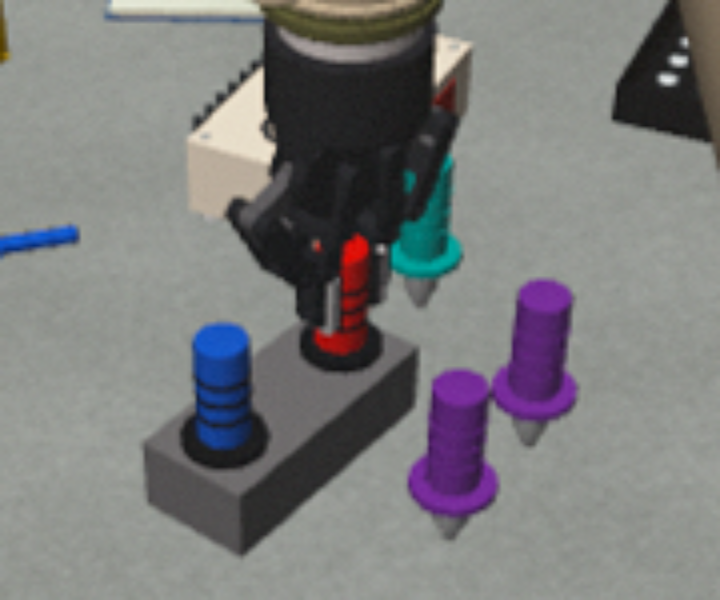

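Gripped at a width of about 25 mm. Lifting.

>>> servo_tool(rows=[0,0,0,0.005,0,0,0,0,0,0,0.01,0,0,0,0,0,0,0.015,0,0,0,0,0,0,0.02,0,0,0,0,0,0,0.02,0,0,0,0,0,0,0.015,0,0,0,0,0,0,0.01,0,0,0,0,0,0,0,0,0,0,0,0,0,0,0,0,0])

```text
time_s: 3.97
position: [0.4753, -0.0377, 0.1654]
tool_rot: [[-0.969, 0.0, -0.247], [0.247, -0.0, -0.969], [-0.0, -1.0, -0.0]]
ft_force: [0.1, 0.4, -1.8]
grip_width: 0.0249
```

```bash
python3 - <<'E'
from h import *
for n in("side","top"):
    cv2.imwrite(f"pics/{n}4.png",env.get_image(n)[:,:,::-1])
o=env.observe();print(o["time_s"],o["position"],o["tool_rot"].round(4),o["ft_force"],o["wrist_torque"],o["grip_width"])
a=cv2.imread("pics/side4.png");cv2.imwrite("pics/z4.png",cv2.resize(a[90:250,220:400],(720,600)))
E
```

```text
4.0667 [ 0.47494581 -0.0376282   0.16454524] [[-9.69e-01 -1.50e-03 -2.47e-01]
 [ 2.47e-01  5.00e-04 -9.69e-01]
 [ 1.50e-03 -1.00e+00 -2.00e-04]] [ 0.40669829  0.51566306 -2.67449394] [ 0.02000984 -0.06354053  0.01002332] 0.02490529596289235
```

View pics/z4.png

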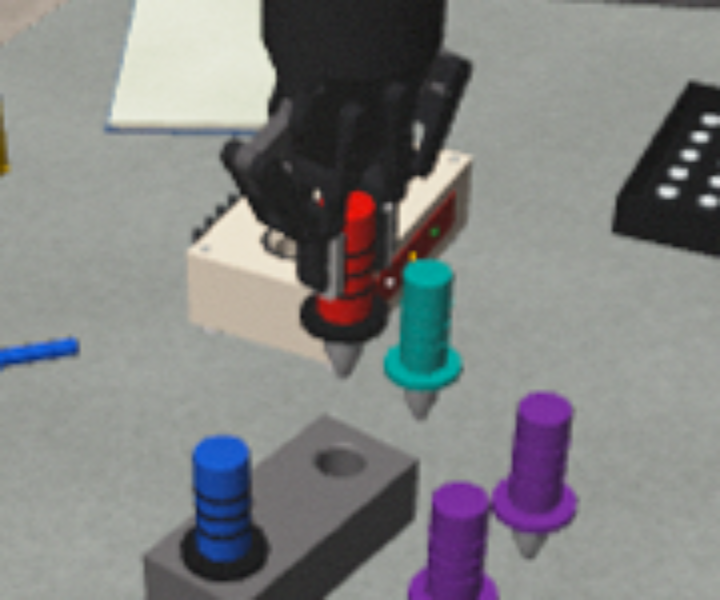

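The red probe is out and hanging upright, with its tip at (345,377) in the zoom. Moving to above the round end, with extra height to clear the blue probe.

>>> servo_tool(rows=[0,0.014,0.01,0.02,0,0,0,0,0.02,0.018,0.01,0,0,0,0,0.02,0.03,0,0,0,0,0,0.02,0.033,0,0,0,0,0,0.018,0.033,0,0,0,0,0,0.014,0.033,0,0,0,0,0,0.012,0.03,0,0,0,0,0,0.01,0.025,-0.01,0,0,0,0,0.0065,0.015,-0.01,0,0,0,0,0.004,0.008,-0.01,0,0,0])

```text
time_s: 4.9
position: [0.6139, 0.1993, 0.1632]
tool_rot: [[-0.97, -0.002, -0.245], [0.245, 0.0, -0.97], [0.002, -1.0, 0.0]]
ft_force: [-1.1, -0.1, -1.7]
grip_width: 0.0247
```

>>> servo_tool(rows=[0,0,0,-0.01,0,0,0,0,0,0,-0.01,0,0,0,0,0,0,0,0,0,0,0,0,0,0,0,0,0])

```text
time_s: 5.23
position: [0.6136, 0.196, 0.1449]
tool_rot: [[-0.969, -0.001, -0.248], [0.248, -0.0, -0.969], [0.001, -1.0, 0.001]]
ft_force: [0.6, -0.7, -1.0]
grip_width: 0.0247
```

```bash
python3 - <<'E'
from h import *
for n in("side","top"):
    cv2.imwrite(f"pics/{n}5.png",env.get_image(n)[:,:,::-1])
o=env.observe();print(o["time_s"],o["position"],o["tool_rot"].round(4),o["ft_force"],o["wrist_torque"],o["grip_width"])
a=cv2.imread("pics/side5.png");b=cv2.imread("pics/top5.png")
cv2.imwrite("pics/z5.png",np.hstack([cv2.resize(a[200:340,80:220],(560,560),interpolation=cv2.INTER_CUBIC),cv2.resize(b[80:220,90:250],(240,210))[[*range(210)]+[0]*350]]))
E
```

```text
5.3333 [0.61413654 0.19632246 0.14612219] [[-9.687e-01  1.200e-03 -2.482e-01]
 [ 2.482e-01  1.000e-04 -9.687e-01]
 [-1.100e-03 -1.000e+00 -4.000e-04]] [0.27100297 0.26087721 0.05260536] [-0.02735727 -0.00837083  0.01586458] 0.024471730815335286
```

View pics/z5.png

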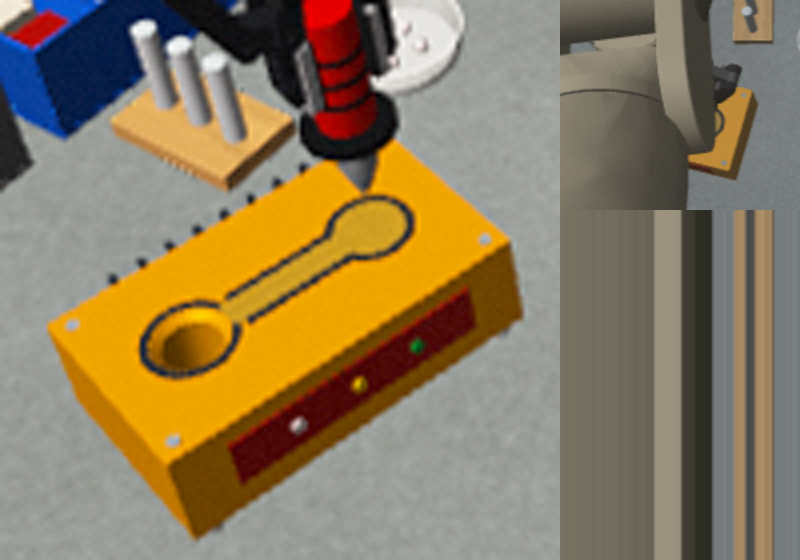

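```bash
python3 - <<'E'
from h import *
Z=lambda x,y:(80+x/4-.4,200+y/4-.4)
print("tip",plane("side",Z(366,191),.084),"end",plane("side",Z(371,225.5),.06),"sock",plane("side",Z(191,340),.06))
# project predicted vertical axis at TCP
for z in(.084,.122,.1505): print(z,(proj("side",[.614,.1965,z])+.4-[80,200])*4)
E
```

```text
tip [0.61060858 0.20032909 0.084     ] end [0.61338162 0.19983718 0.06      ] sock [0.63499711 0.28830219 0.06      ]
0.084 [365.97435177 182.66125399]
0.122 [351.05594795 120.22307207]
0.1505 [339.25226944  70.82098893]
```

>>> servo_tool(rows=[0,0.001,0,-0.008,0,0,0,0,0.001,0,-0.008,0,0,0,0,0,0,-0.003,0,0,0,0,0,0,-0.001,0,0,0,0,0,0,0,0,0,0])

```text
time_s: 5.75
position: [0.6157, 0.1972, 0.1248]
tool_rot: [[-0.969, -0.001, -0.247], [0.247, -0.0, -0.969], [0.001, -1.0, 0.0]]
ft_force: [0.0, 0.2, -0.7]
grip_width: 0.0248
```

>>> servo_tool(rows=[0,0,0,-0.001,0,0,0,0,0,0,-0.001,0,0,0,0,0,0,0,0,0,0])

```text
time_s: 6.0
position: [0.6159, 0.1972, 0.1233]
tool_rot: [[-0.969, 0.0, -0.247], [0.247, 0.0, -0.969], [-0.0, -1.0, -0.0]]
ft_force: [0.3, -0.9, -2.2]
grip_width: 0.0241
```

>>> servo_tool(rows=[0,0,0,-0.001,0,0,0,0,0,0,-0.001,0,0,0,0,0,0,0,0,0,0])

```text
time_s: 6.25
position: [0.6161, 0.1972, 0.1219]
tool_rot: [[-0.969, 0.001, -0.247], [0.247, 0.0, -0.969], [-0.001, -1.0, -0.0]]
ft_force: [-0.1, 1.2, 2.1]
grip_width: 0.0245
```

```bash
python3 - <<'E'
from h import *
a=env.get_image("side")[:,:,::-1]
o=env.observe();print(o["time_s"],o["position"],o["ft_force"],o["wrist_torque"])
cv2.imwrite("pics/z6.png",cv2.resize(a[200:340,80:220],(560,560),interpolation=cv2.INTER_CUBIC))
E
```

```text
6.3 [0.61604967 0.19723288 0.1218513 ] [-0.16866328 -0.39011661  2.65290314] [-0.03119891  0.12422385 -0.00302025]
```

View pics/z6.png

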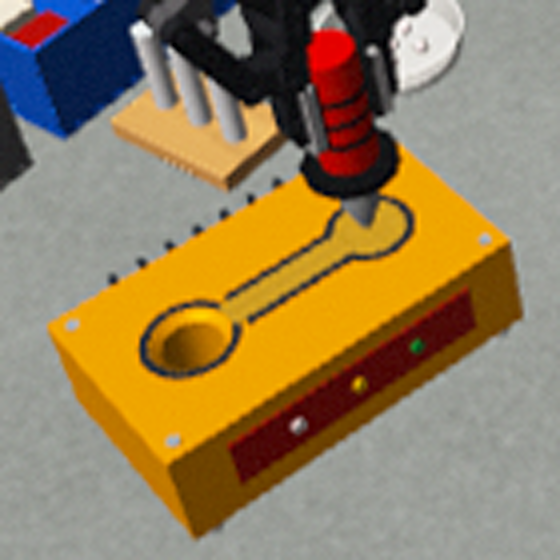

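```bash
python3 - <<'E'
from h import *
Z=lambda x,y:(80+x/4-.4,200+y/4-.4)
E,S=[plane("side",Z(*p),.06)[:2] for p in((371,225.5),(191,340))]
u=(S-E)/np.linalg.norm(S-E);n=np.array([u[1],-u[0]]);print(u,np.linalg.norm(S-E))
for p in((366,226),(366,229),(368,227)):
    t=plane("side",Z(*p),.06)[:2];print(t,(t-E)@u,(t-E)@n)
a=cv2.imread("pics/z6.png");cv2.imwrite("pics/z7.png",cv2.resize(a[160:280,300:440],(700,600),interpolation=cv2.INTER_CUBIC))
E
```

```text
[0.23735681 0.97142254] 0.09106748547509887
[0.61509846 0.20120825] 0.001739393776191434 0.0013423462327624436
[0.6138877  0.20258125] 0.0027857735587925683 -0.00015971283181342858
[0.61392744 0.20121001] 0.0014631569011455696 0.00020436769668567503
```

View pics/z7.png

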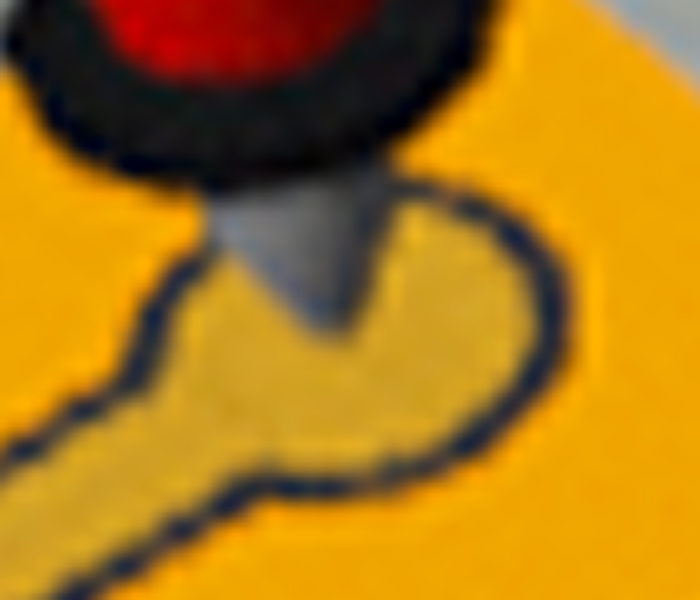

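The tip is in firm contact within the round end at (366,227). Allowing for the tip radius, its centre is about 2 mm to the +x side of the strip centreline, so I'll trim that while sliding, with slightly more press.

>>> servo_tool(rows=[0,0,0,-0.001,0,0,0,0,0.0,0.002,0,0,0,0,0,0.0002,0.004,0,0,0,0,0,0.0002,0.004,0,0,0,0,0,0.0006,0.005,0,0,0,0,0,0.001,0.005,0,0,0,0,0,0.0012,0.005,0,0,0,0,0,0.0012,0.005,0,0,0,0])

```text
time_s: 6.97
position: [0.621, 0.2263, 0.1217]
tool_rot: [[-0.969, 0.002, -0.247], [0.247, -0.002, -0.969], [-0.003, -1.0, 0.001]]
ft_force: [-1.2, -5.0, 8.3]
grip_width: 0.025
```

```bash
python3 - <<'E'
from h import *
a=env.get_image("side")[:,:,::-1]
o=env.observe();print(o["time_s"],o["position"],o["ft_force"],o["wrist_torque"])
cv2.imwrite("pics/z8.png",cv2.resize(a[235:305,105:195],(720,560),interpolation=cv2.INTER_CUBIC))
E
```

```text
7.0167 [0.62111884 0.22748987 0.12169009] [-0.48963304 -0.48247429  7.80588032] [-0.17981493 -0.04963809  0.01535483]
```

View pics/z8.png

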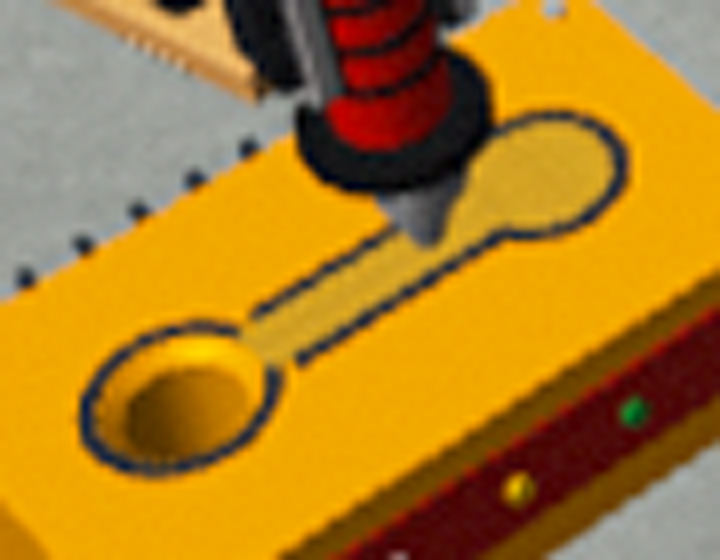

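```bash
python3 - <<'E'
from h import *
Z=lambda x,y:(105+x/8-.45,235+y/8-.45)
S=plane("side",Z(181,397),.06)
for p in((430,239),(430,247)): print((S-plane("side",Z(*p),.06)).round(4))
E
```

```text
[0.0147 0.0601 0.    ]
[0.0163 0.0583 0.    ]
```

Still on the strip, with the tip centre at (430,239) and the strip middle around (430,247). Continuing to just short of the chamfer.

>>> servo_tool(rows=[0,0.0008,0.005,0,0,0,0,0,0.0012,0.005,0,0,0,0,0,0.0012,0.005,0,0,0,0,0,0.0012,0.005,0,0,0,0,0,0.0012,0.005,0,0,0,0,0,0.0012,0.005,0,0,0,0,0,0.0012,0.005,0,0,0,0,0,0.001,0.004,0,0,0,0])

```text
time_s: 7.68
position: [0.6299, 0.2655, 0.1217]
tool_rot: [[-0.969, 0.002, -0.247], [0.247, -0.002, -0.969], [-0.003, -1.0, 0.001]]
ft_force: [-1.2, -4.6, 8.6]
grip_width: 0.0249
```

```bash
python3 - <<'E'
from h import *
a=env.get_image("side")[:,:,::-1]
o=env.observe();print(o["time_s"],o["position"],o["ft_force"],o["wrist_torque"],o["grip_width"])
cv2.imwrite("pics/z9.png",cv2.resize(a[235:305,105:195],(720,560),interpolation=cv2.INTER_CUBIC))
E
```

```text
7.7333 [0.63009461 0.26630928 0.12176648] [-0.22827559 -2.10548978  7.14130779] [-0.36304552  0.01478068 -0.03723054] 0.024531896516470586
```

View pics/z9.png

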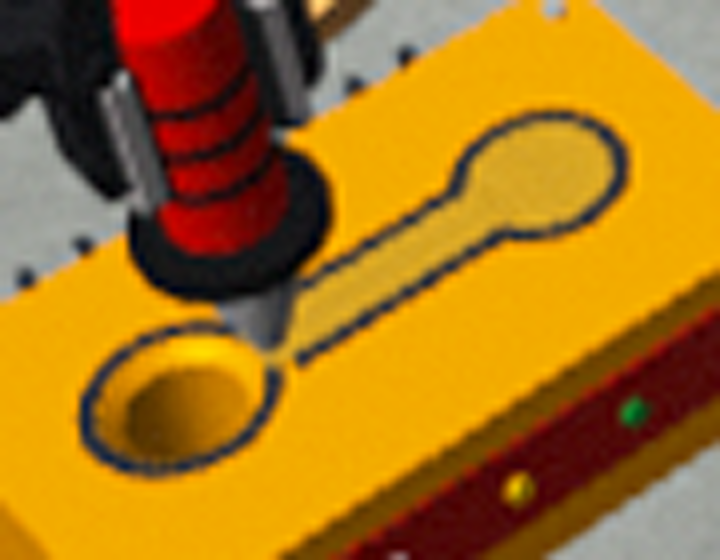

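```bash
python3 - <<'E'
from h import *
Z=lambda x,y:(105+x/8-.45,235+y/8-.45)
S=plane("side",Z(181,397),.06)
for p in((264,340),(264,348)): print((S-plane("side",Z(*p),.06)).round(4))
E
```

```text
[0.0039 0.0204 0.    ]
[0.0055 0.0188 0.    ]
```

>>> servo_tool(rows=[0,0.001,0.004,0,0,0,0,0,0.001,0.004,-0.001,0,0,0,0,0.001,0.004,-0.002,0,0,0,0,0.001,0.004,-0.002,0,0,0,0,0.001,0.0035,-0.002,0,0,0,0,0,0,0,0,0,0])

```text
time_s: 8.23
position: [0.6339, 0.2863, 0.1121]
tool_rot: [[-0.969, -0.002, -0.246], [0.246, -0.0, -0.969], [0.002, -1.0, 0.0]]
ft_force: [0.1, -0.3, -0.4]
grip_width: 0.0248
```

```bash
python3 - <<'E'
from h import *
a=env.get_image("side")[:,:,::-1]
o=env.observe();print(o["time_s"],o["position"],o["ft_force"],o["wrist_torque"],o["grip_width"])
cv2.imwrite("pics/z10.png",cv2.resize(a[215:305,75:190],(766,600),interpolation=cv2.INTER_CUBIC))
E
```

```text
8.2833 [0.63387183 0.28602281 0.11225987] [ 0.22370527 -0.18931999 -0.74075401] [-0.01679009  0.04792996  0.04677756] 0.02459931655452645
```

View pics/z10.png

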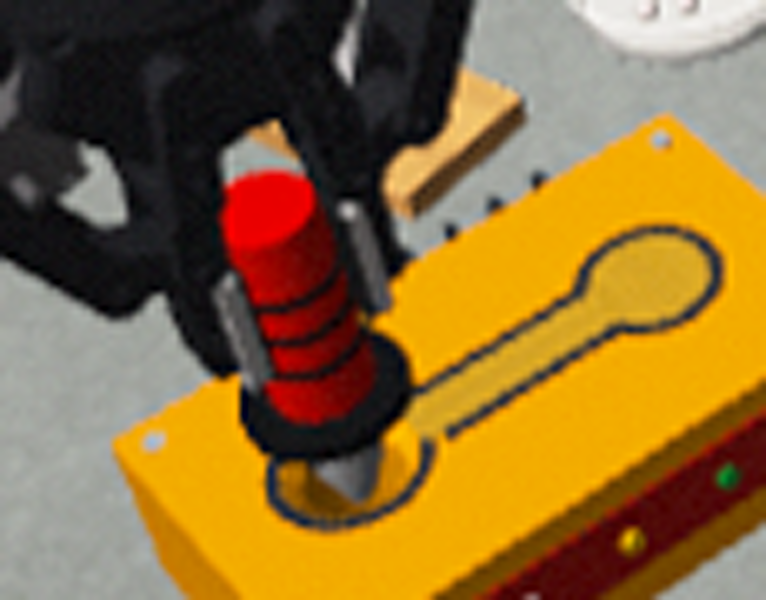

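```bash
python3 - <<'E'
from h import *
k=90/600
Z=lambda x,y:(75+x*k-.45,215+y*k-.45)
S=plane("side",(105+181/8-.45,235+397/8-.45),.06); print(S)
for p in((362,497),(362,503)): print((S-plane("side",Z(*p),.0505)).round(4))
# collar centre: bottom face z=tip+.036, top +.042 
print((S-plane("side",Z(325,393),.0925)).round(4))
E
```

```text
[0.63591787 0.28779205 0.06      ]
[ 0.0026 -0.0017  0.0095]
[ 0.004  -0.0031  0.0095]
[ 0.0042 -0.0027 -0.0325]
```

The tip has dropped into the mouth and the force fell to zero. The image and the kinematics agree that a correction of about (+3, −2) mm is needed. I'll centre it and lower.

>>> servo_tool(rows=[0,0.003,-0.002,0,0,0,0,0,0,0,-0.004,0,0,0,0,0,0,-0.005,0,0,0,0,0,0,-0.005,0,0,0,0,0,0,0,0,0,0])

```text
time_s: 8.7
position: [0.6367, 0.2834, 0.0976]
tool_rot: [[-0.969, -0.003, -0.247], [0.247, -0.001, -0.969], [0.002, -1.0, 0.001]]
ft_force: [-0.1, -0.8, -1.3]
grip_width: 0.0246
```

>>> servo_tool(rows=[0,0,0,-0.004,0,0,0,0,0,0,-0.003,0,0,0,0,0,0,-0.002,0,0,0,0,0,0,0,0,0,0])

```text
time_s: 9.03
position: [0.6371, 0.2836, 0.0897]
tool_rot: [[-0.969, -0.001, -0.247], [0.247, -0.0, -0.969], [0.001, -1.0, 0.0]]
ft_force: [-0.3, -0.4, -0.8]
grip_width: 0.0248
```

```bash
python3 - <<'E'
from h import *
a=env.get_image("side")[:,:,::-1]
o=env.observe();print(o["time_s"],o["position"],o["ft_force"],o["wrist_torque"],o["grip_width"])
cv2.imwrite("pics/z11.png",cv2.resize(a[215:305,75:190],(766,600),interpolation=cv2.INTER_CUBIC))
E
```

```text
9.0833 [0.63718889 0.28368188 0.0900897 ] [-0.76964532  0.24009081 -1.25697009] [ 0.06992139  0.016143   -0.02762318] 0.024597435401727433
```

View pics/z11.png

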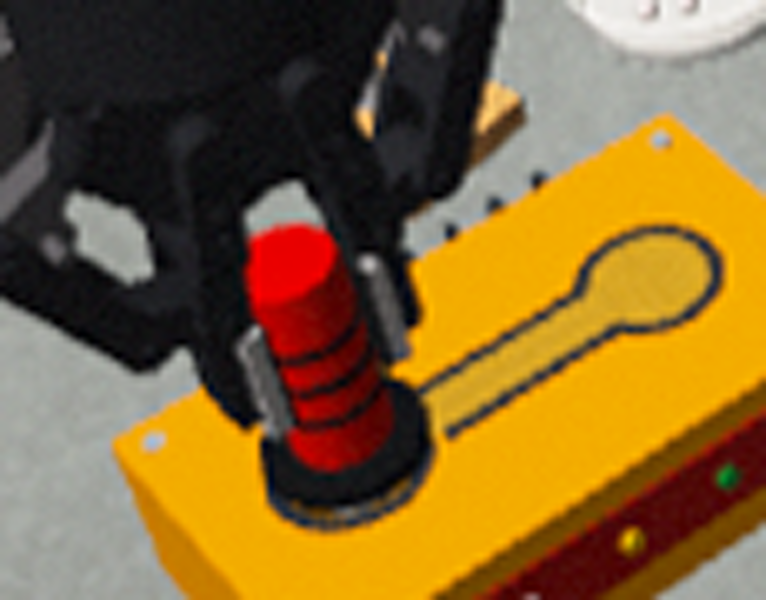

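>>> servo_tool(rows=[0,0,0,-0.002,0,0,0,0,0,0,-0.001,0,0,0,0,0,0,-0.001,0,0,0,0,0,0,0,0,0,0])

```text
time_s: 9.42
position: [0.6372, 0.2837, 0.0861]
tool_rot: [[-0.969, -0.0, -0.247], [0.247, -0.0, -0.969], [0.0, -1.0, 0.0]]
ft_force: [-0.7, 0.1, -1.1]
grip_width: 0.0248
```

>>> servo_tool(rows=[0,0,0,-0.001,0,0,0,0,0,0,0,0,0,0])

```text
time_s: 9.58
position: [0.6373, 0.2837, 0.086]
tool_rot: [[-0.969, 0.001, -0.247], [0.247, 0.0, -0.969], [-0.001, -1.0, -0.0]]
ft_force: [-1.5, -2.1, 2.4]
grip_width: 0.0247
```

Seated: the collar is carrying load (about 3.5 N), at the expected height. Opening gently and retreating straight up.

>>> servo_tool(rows=[0.5,0,0,0,0,0,0,0.7,0,0,0,0,0,0,1,0,0,0,0,0,0,1,0,0,0,0,0,0,1,0,0,0,0,0,0,1,0,0,0,0,0,0])

```text
time_s: 10.08
position: [0.6373, 0.2837, 0.0853]
tool_rot: [[-0.969, 0.0, -0.247], [0.247, 0.0, -0.969], [0.0, -1.0, -0.0]]
ft_force: [0.9, -0.5, 0.3]
grip_width: 0.0852
```

```bash
python3 - <<'E'
from h import *
a=env.get_image("side")[:,:,::-1]
o=env.observe();print(o["time_s"],o["position"],o["ft_force"],o["wrist_torque"],o["grip_width"])
cv2.imwrite("pics/z12.png",cv2.resize(a[215:305,75:190],(766,600),interpolation=cv2.INTER_CUBIC))
E
```

```text
10.1333 [0.63729603 0.28370511 0.08528235] [-0.59468672 -0.12616516 -0.56954387] [ 0.0048259   0.04247006 -0.0455416 ] 0.08527557063935993
```

View pics/z12.png

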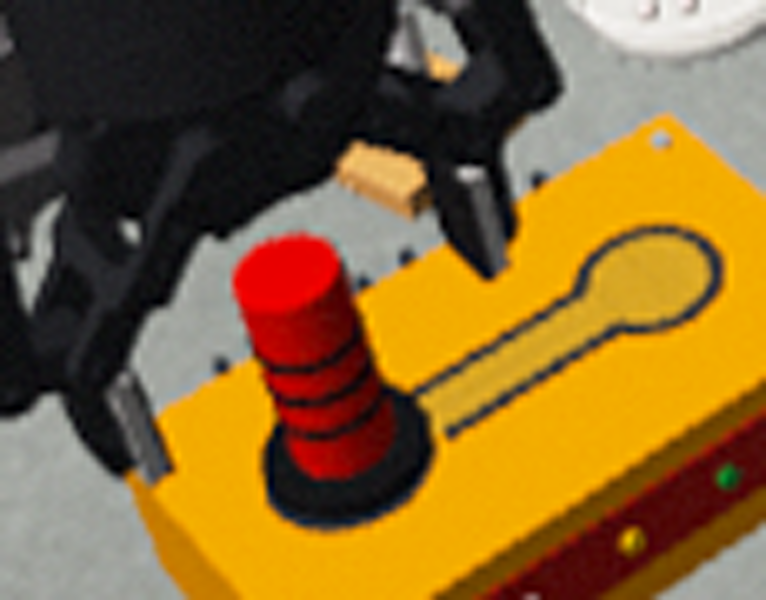

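The probe stands upright with its collar on the surface around (350,465), and the fingers are open and clear. Retreating.

>>> servo_tool(rows=[1,0,0,0.015,0,0,0,1,0,0,0.025,0,0,0,1,0,0,0.03,0,0,0,1,0,0,0.03,0,0,0,1,-0.02,-0.03,0.02,0,0,0,1,-0.02,-0.035,0,0,0,0,1,-0.02,-0.035,0,0,0,0,1,-0.02,-0.035,0,0,0,0,1,-0.02,-0.035,0,0,0,0,1,-0.02,-0.035,0,0,0,0])

```text
time_s: 10.97
position: [0.5159, 0.0774, 0.2055]
tool_rot: [[-0.969, 0.001, -0.247], [0.247, -0.0, -0.969], [-0.001, -1.0, -0.0]]
ft_force: [0.7, -1.8, 0.1]
grip_width: 0.0854
```

>>> servo_tool(rows=[1,-0.01,-0.035,0,0,0,0,1,-0.01,-0.035,0,0,0,0,1,-0.01,-0.035,0,0,0,0,1,-0.01,-0.035,0,0,0,0,1,-0.01,-0.03,0,0,0,0,1,-0.01,-0.03,0,0,0,0,1,0,0,0,0,0,0,1,0,0,0,0,0,0])

```text
time_s: 11.63
position: [0.457, -0.1224, 0.2055]
tool_rot: [[-0.968, 0.0, -0.25], [0.25, 0.0, -0.968], [-0.0, -1.0, -0.0]]
ft_force: [-0.0, -0.4, 0.2]
grip_width: 0.0856
```

```bash
python3 - <<'E'
from h import *
a=env.get_image("side")[:,:,::-1];b=env.get_image("top")[:,:,::-1]
o=env.observe();print(o["time_s"],o["position"],o["ft_force"])
cv2.imwrite("pics/z13.png",np.hstack([cv2.resize(a[150:320,80:350],(400,252)),cv2.resize(b[100:290,90:360],(400,252))]))
cv2.imwrite("pics/z14.png",np.hstack([cv2.resize(a[215:305,75:190],(400,313),interpolation=cv2.INTER_CUBIC),cv2.resize(b[110:200,105:220],(400,313),interpolation=cv2.INTER_CUBIC)]))
E
```

```text
11.7333 [ 0.45738814 -0.12080938  0.20541622] [ 0.11188861  0.61412084 -0.12306068]
```

View pics/z13.png

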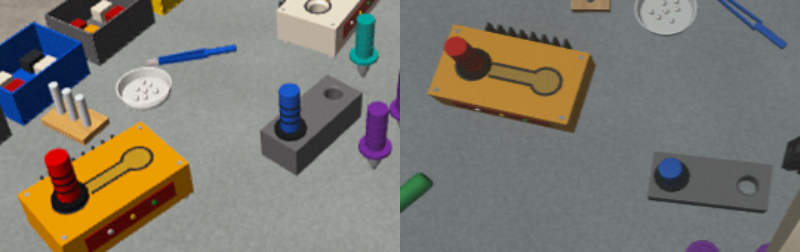

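View pics/z14.png

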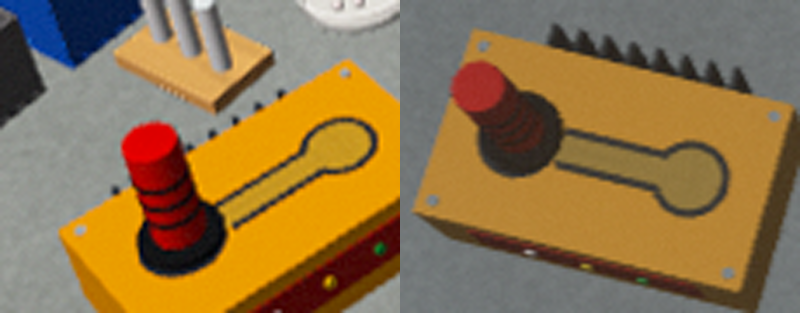

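```bash
python3 - <<'E'
from h import *
k=115/400
T=lambda x,y:(105+(x-400)*k-.4,110+y*k-.4)
S=lambda x,y:(75+x*k-.4,215+y*k-.4)
print(plane("top",T(480,87),.129),plane("top",T(520,134),.066))
print(plane("side",S(154,140),.129),plane("side",S(182,236),.066))
env.close_job()
E
```

```text
[0.63820944 0.28166912 0.129     ] [0.63659915 0.28241429 0.066     ]
[0.63583801 0.28449919 0.129     ] [0.63418307 0.28821751 0.066     ]
the job is handed in; nothing more can be done
```

The red probe is standing in the amber-yellow unit's test socket, and I have handed the job in at about 11.8 s on the robot's clock. I took it from its stand and touched its tip down inside the round end of the brass strip, about 4 N at first contact. I then slid it along the strip at roughly 8–10 N until it dropped into the socket. There I lowered it until the collar took the load, opened the gripper and backed away.

- **Upright:** the last pictures show the collar flush on the unit's top. Positions of the handle top and the collar agree to about 2 mm in the top view and 4 mm in the side view, which is within measuring error.
- **Other items:** the blue probe is still in its stand and nothing else appears to have moved. The gripper is open and clear, touching nothing.
- **Disagreement:** the two cameras differed by about 3–5 mm in y throughout. I trusted the top view, because it matched the arm's own position at the grasp.
- **Not checked:** I did not log the force between calls during the moves. The readings at the end of each call stayed below 10 N.

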